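# Draw the wooden spatula out of the bin under the shelf

### The arm

A 6-joint arm with a two-finger parallel gripper is mounted at the origin on the work surface. World frame = base frame: x ahead of the robot, y to its left, z up, the work surface at z = 0. Lengths are in mm, angles in rad, forces in N, time in s.
With the tool pointing down it reaches from about 350 to 975 mm from the base axis. Payload 7.1 kg.
Tool frame: the origin (TCP) lies on the front face of the gripper's body, between the roots of the fingers; the fingertips stand 80 mm ahead of it and the grasp point (between the pads) lies 61 mm ahead of it (env.tips_ahead is the distance from the TCP to the fingertips, in mm); z points along the fingers, y is the line along which they close (so a half turn about z gives the same grasp; the last joint's range is limited). The gripper opens to 88 mm and grips with 3 to 60 N. Pads are 20 mm wide; open, the fingers measure 115 mm over their backs; the gripper's body (75 mm by 178 mm) begins 61 mm behind the grasp point.
Start: joints at [1.232, 0.423, 1.63, -0, 1.089, -0.019], TCP at [196.454, 593.306, 302.675] pointing down, gripper open.
Joint ranges: [-3, 3], [-0.9, 2.11], [0.09, 2.58], [-1.31, 4.45], [0.11, 2.69], [-2.54, 2.54]. Speed limits (rad/s): [2.39, 2.39, 3.01, 3.14, 3.14, 3.14].

### API

Orientations are given as a unit quaternion [x, y, z, w].
In Python, from station import env, set_gripper, viewer, workorder gives the robot as it stands. Calls block until the motion is done:
- env.reach(position, orientation): joint-space move of the TCP to a pose.
- env.move_l(position, rot=None, rate=150, f_stop=None): straight line of the TCP; rot=None keeps the orientation; rate is the mean speed in mm/s. With f_stop (N) it stops when the force on the tool has changed by that much, and returns True; else False.
- env.move_joints(angles): joint-space move.
- set_gripper(opening): finger opening in mm; the grip force is fixed at half the most; returns when the fingers have stopped.
- env.hold(seconds).
- env.ik(position, orientation): joint angles nearest the present ones, or None.
- env.read_state(): the state.
- viewer.camera(name): name is "scene" or "top" or "wrist"; returns the picture (400x640x3 uint8, blue, green, red); there is no depth.
- viewer.camera_params(name): a dict with "fx", "fy", "cx", "cy" (pixels), "pose" (4x4, takes a point from camera to world coordinates); the wrist camera has in their place "tool_from_camera" (4x4, takes a point from camera to tool coordinates, whose origin is the TCP and whose axes are the flange's). Camera axes: x right, y up, looking along -z (the intrinsics and any distortion apply to the point x, -y, -z); pixel columns grow to the right and rows downward; lengths in mm; the calibration is good to about 2 mm. A picture is of the moment at which its call begins: read the wrist's pose just before it. camera_params takes no time and is no camera call.
A pose or a line that the arm cannot do raises env.IKError and nothing moves.
- workorder.sign_off(): hands the job in; it is judged then, once.
The state is a dict: "time_s": time; "qpos": joint angles; "dq": joint speeds; "tau": joint torques, N m; "tool_pos": TCP position; "orientation": TCP orientation; "force": force on the tool from outside, world axes, zero at the start; "wrist_torque": the same for the moment, N m; "width": finger opening in mm; "grip_force": force on a finger pad.
Only numpy, scipy, OpenCV 4.12 (cv2) and the standard library are available. Lean on these libraries where they do the work, as an engineer would, in place of code of your own. Each camera call takes 0.05 s, during which the arm holds its last target. There are 200 camera calls.

### The job

The wooden spatula lies in the steel bin with its blade tucked under the aluminium shelf, and the bin's mouth is too short for it to come straight up. Take it by the handle, tilt it handle end first so that it slides out diagonally through the mouth, and finish while still holding it still in the gripper, with every part of it a few centimetres above the bin's rim; do not put it down or let go. Do not shift the pot, the sugar bowl or the cups on the shelf.

Things in the scene. Friction and masses are not known exactly. Their poses are not given: they have to be found in the camera images.
- rack: Fixed low aluminium shelf on mud-brick piers, steel bin fixed beneath. Origin on the work surface (z 0) under the middle of the shelf's front edge; x points away from the robot (yaw up to 0.3 rad off world x), z up. Board 190 x 620 x 4 mm: x -190 to 0, y -310 to 310, underside z 75, top z 79 mm. Piers at |y| 210 to 300 mm. The shelf covers the bin for x below 0. Nothing of it moves.
- mouth (a point): Middle of the bin's open mouth: rack x 72.5, z 79 mm. The mouth spans rack x 0 (shelf's front edge) to 145, y -85 to 85 mm; the side walls beside it are 75 mm high.
- bin_floor (a point): Middle of the bin's inner floor: rack x 5, z 3 mm. The inside spans rack x -135 to 145, y -85 to 85 mm; walls 4 mm thick.
- far_rim (a point): Middle of the top of the bin's far end wall, its highest rim: rack x 147, z 90 mm; the wall is 4 mm thick.
- spatula: Loose flat wooden spatula 220 mm long, 100 to 200 g, flat on the bin's floor. Origin under its middle; x runs from blade to handle, along the rack's x within 0.06 rad, z up. Handle: bar 24 mm wide, 16 high, x -30 to 110 mm. Blade: 60 wide, 8 thick, x -110 to -25 mm, flush with the underside, under the shelf at the start. Centre of mass about 6 mm to the blade side of the origin.
- handle_end (a point): Middle of the handle's end face, spatula x = 110 mm, 8 mm above its underside. At the start it lies in the mouth, 15 to 35 mm short of the far end wall.
- grip (a point): Good place to grasp the handle, across its 24 mm width: spatula x = 55 mm, 8 mm above its underside; 55 to 75 mm along the rack's x from the shelf's front edge at the start.
- blade_tip (a point): Middle of the blade's end edge, spatula x = -110 mm, 4 mm above its underside.
- pot: White ceramic pot, rim radius 50 mm, 85 mm high, loose, standing on the shelf beside the bin's line. Origin under its middle. Leave alone.
- sugar_bowl: Blue plastic sugar bowl, rim radius 45 mm, 50 mm high, loose, standing on the shelf. Origin under its middle. Leave alone.
- cup_a: Amber glass cup, rim radius 30 mm, 60 mm high, loose, on the shelf near one end. Origin under its middle. Leave alone.
- cup_b: A second amber glass cup like the first, near the other end of the shelf. Origin under its middle. Leave alone.
Things that resemble listed ones, but are neither listed nor needed, are in the scene too. Several things look just like the spatula: the one meant starts farthest to the robot's right.

How it is judged (in metres and radians):
On the way:
1. the handle end is up out of the mouth, above the far rim, while the blade is still down in the bin under the shelf (height (world z) of handle_end above 0.095 m and height (world z) of blade_tip below 0.07 m and x of blade_tip in the frame of rack below -0.01 m), for 0.1 s.
At the end, for the whole second after the job is handed in: The spatula is held still (under 0.05 m/s) between the fingers, touching neither bin nor shelf, with handle end and blade tip both more than 110 mm above the work surface (20 mm above the bin's highest rim); the pot, sugar bowl and both cups are within 30 mm of where they stood (height (world z) of each of blade_tip, handle_end above 0.11 m and contact force between spatula and the fingers above 1 N and contact force between spatula and rack below 0.1 N and linear speed of spatula below 0.05 m/s and distance of each of pot, sugar_bowl, cup_a, cup_b from where it was at the start of the episode below 0.03 m); the arm keeps its last pose, push and grip.
It fails at once if the pot, the sugar bowl or a cup is shifted by more than 30 mm (distance of any of pot, sugar_bowl, cup_a, cup_b from where it was at the start of the episode above 0.03 m).
It also fails if it takes over 40 s, if anything falls off the work surface, if the arm or the gripper's body presses on something with over 40 N, if the wrist force passes 120 N, or if a joint passes its speed limit or range.

## Working session

There is one attempt and no reset: what is moved stays moved. The work goes in short steps, each a Python script; the robot and the scene stay as the last script left them, time stands still between calls to the robot, and variables do not carry over. Pictures are saved under pics/ and viewed, at most 10 in all, crops included, and the job is handed in when it is done.

```bash
mkdir -p pics; python3 - <<'E'
from station import env, viewer
import cv2
for n in("top","scene"):
    cv2.imwrite(f"pics/{n}0.png",viewer.camera(n)); p=viewer.camera_params(n); print(n,p)
print(viewer.camera_params("wrist"))
E
```

```text
top {'fx': 409.1606221836122, 'fy': 409.1606221836122, 'cx': 316.99398907188237, 'cy': 202.9931426561475, 'pose': array([[-7.55698837e-03,  9.88050797e-01, -1.53943217e-01,
         3.48172232e+02],
       [-9.99939933e-01, -6.24450240e-03,  9.00753474e-03,
         1.23791817e+02],
       [ 7.93860309e-03,  1.54002040e-01,  9.88038638e-01,
         1.15195697e+03],
       [ 0.00000000e+00,  0.00000000e+00,  0.00000000e+00,
         1.00000000e+00]])}
scene {'fx': 411.62067828609554, 'fy': 411.62067828609554, 'cx': 317.6570202106074, 'cy': 204.77377598238112, 'pose': array([[ 3.07728357e-01, -5.76061258e-01,  7.57269229e-01,
         1.33312479e+03],
       [ 9.51401638e-01,  1.76464193e-01, -2.52379300e-01,
        -1.71715782e+02],
       [ 1.17550339e-02,  7.98131452e-01,  6.02368661e-01,
         7.19048662e+02],
       [ 0.00000000e+00,  0.00000000e+00,  0.00000000e+00,
         1.00000000e+00]])}
{'fx': 340.32766660297347, 'fy': 340.32766660297347, 'cx': 313.8090843936193, 'cy': 199.01640662127912, 'tool_from_camera': array([[ 3.93462261e-04,  9.70678321e-01,  2.40381870e-01,
         6.56286449e+01],
       [ 9.99999916e-01, -3.54025362e-04, -2.07243100e-04,
        -3.86748449e-01],
       [-1.16065105e-04,  2.40381931e-01, -9.70678378e-01,
        -8.17258256e+01],
       [ 0.00000000e+00,  0.00000000e+00,  0.00000000e+00,
         1.00000000e+00]])}
```

View pics/top0.png

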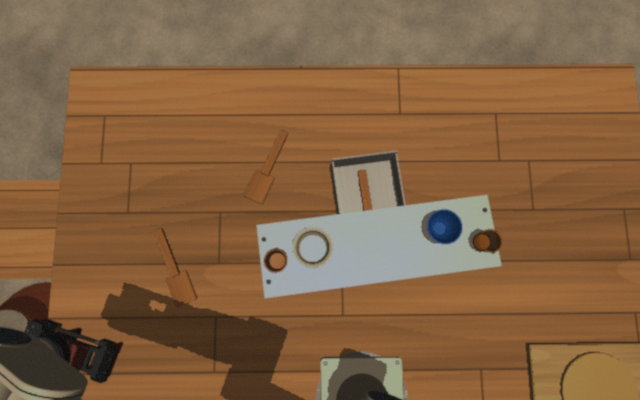

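View pics/scene0.png

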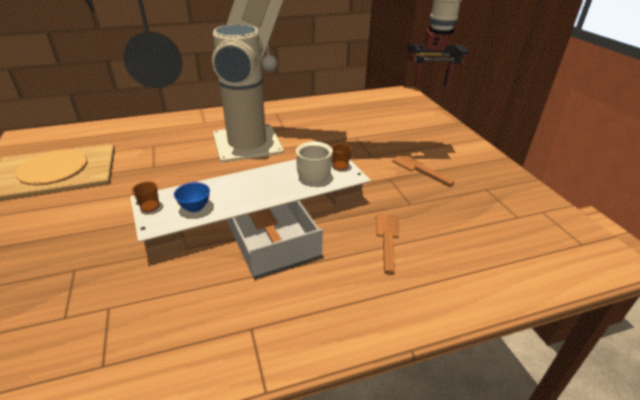

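The top view shows the bin at about (367,183), with its spatula handle from (362,171) to (367,208). The other two spatulas lie further left at (267,165) and (175,265), so the one in the bin is the target. The shelf's far-side corners are at (257,226) and (488,195), and its near-side corners at (500,266) and (265,297). The scene view shows the pot (314,163) next to the bin, on the robot's left.

```bash
cat >h.py <<'E'
import numpy as np, cv2
from scipy.spatial.transform import Rotation as R
from station import env, viewer, set_gripper, workorder
def ray(u,v,p,pose):
    d=np.array([(u-p['cx'])/p['fx'],-(v-p['cy'])/p['fy'],-1.]); d=pose[:3,:3]@d
    return pose[:3,3],d/np.linalg.norm(d)
def onz(u,v,z,p,pose):
    o,d=ray(u,v,p,pose); return o+d*(z-o[2])/d[2]
def wpose():
    s=env.read_state(); T=np.eye(4); T[:3,:3]=R.from_quat(s['orientation']).as_matrix(); T[:3,3]=s['tool_pos']
    return T@viewer.camera_params('wrist')['tool_from_camera']
def tri(rays):
    A=sum(np.eye(3)-np.outer(d,d) for o,d in rays); b=sum((np.eye(3)-np.outer(d,d))@o for o,d in rays)
    return np.linalg.solve(A,b)
E
python3 - <<'E'
from h import *
p=viewer.camera_params('top')
c=[onz(u,v,79,p,p['pose']) for u,v in[(257,226),(488,195),(500,266),(265,297)]]
print(np.round(c,1))
a=c[0]-c[1]; b=c[3]-c[2]
for w in(a,b): print(np.linalg.norm(w), np.arctan2(-w[0],w[1]))
yaw=np.mean([np.arctan2(-w[0],w[1]) for w in(a,b)]); Rz=R.from_euler('z',yaw).as_matrix()
O=np.mean(c,0)+Rz@[95,0,0]; print('O',O,'yaw',yaw)
for n,u,v,z in[('pot',313,247,164),('bowl',444,227,129),('cup',275,260,139),('he',362,171,19),('hs',367,208,19),('farL',332,160,90),('farR',397,152,90)]:
    q=onz(u,v,z,p,p['pose']); print(n,q.round(),(Rz.T@(q-O)).round())
s=env.read_state(); print(R.from_quat(s['orientation']).as_matrix().round(2))
E
```

```text
[[ 455.2  272.1   79. ]
 [ 534.1 -342.9   79. ]
 [ 346.5 -360.7   79. ]
 [ 272.7  248.9   79. ]]
620.1254405859119 0.1276012678042491
614.1419926362411 0.1205127290418849
O [496.35848783 -33.89641601  79.        ] yaw 0.124056998423067
pot [395. 125. 164.] [-81. 170.  85.]
bowl [ 444. -204.  129.] [ -73. -163.   50.]
cup [365. 219. 139.] [-99. 267.  60.]
he [616. -15.  19.] [121.   4. -60.]
hs [510. -26.  19.] [ 14.   6. -60.]
farL [630.  73.  90.] [145.  90.  11.]
farR [ 651. -102.   90.] [145. -86.  11.]
[[-0.95  0.31 -0.  ]
 [ 0.31  0.95 -0.  ]
 [ 0.   -0.   -1.  ]]
```

```bash
cat >>h.py <<'E'
YAW=0.124; RZ=R.from_euler('z',YAW); O=np.array([496.4,-33.9,0])
def ori(th=0,sg=1,yaw=YAW):  # th = handle-up tilt; tool x = sg*rack x at th=0
    m=R.from_euler('z',yaw)*R.from_euler('y',-th)*R.from_matrix(np.array([[sg,0,0],[0,-sg,0],[0,0,-1.]]))
    return m.as_quat()
def W(x,y,z): return O+RZ.apply([x,y,z])
def RK(q): return RZ.inv().apply(np.asarray(q)-O)
E
python3 - <<'E'
from h import *
for sg in(1,-1):
    for th in(0,.45): 
        j=env.ik(W(60,5,250),ori(th,sg)); print(sg,th,None if j is None else np.round(j,2))
sg=1 if env.ik(W(60,5,85),ori(.5,1)) is not None else -1
print(sg)
env.reach(W(40,5,300),ori(0,sg)); 
for k,y in enumerate((-35,45)):
    env.move_l(W(50,y,250)); env.hold(.3); T=wpose(); cv2.imwrite(f'pics/w{k}.png',viewer.camera('wrist')); np.save(f'w{k}.npy',T)
print(env.read_state()['time_s'])
a=np.hstack([cv2.resize(cv2.imread(f'pics/w{k}.png')[:, 100:540],None,fx=.9,fy=.9) for k in(0,1)]); 
cv2.imwrite('pics/wb.png',a); print(a.shape)
E
```

```text
1 0 [-0.06  0.39  1.82 -0.    0.93  1.39]
1 0.45 [-0.1   0.3   2.05  0.27  0.37  1.11]
-1 0 [-0.06  0.39  1.82 -0.    0.93 -1.75]
-1 0.45 [-0.1   0.3   2.05  0.27  0.37 -2.03]
1
4.5667
(360, 792, 3)
```

View pics/wb.png

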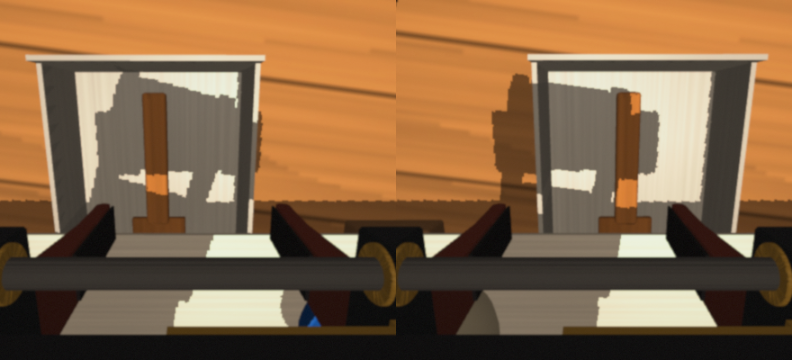

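Both wrist views show the handle. In the left half its end is centred at (154,94) and it meets the blade at (157,217). In the right half the same points are at (628,93) and (626,219). The shelf's front edge is at row 234, and the far wall's top corners are at (26,57)/(265,56) and (528,54)/(767,55).

```bash
python3 - <<'E'
from h import *
p=viewer.camera_params('wrist'); T=[np.load(f'w{k}.npy') for k in(0,1)]
for n,a,b,z in[('end',(154,94),(628,93),19),('junc',(157.5,217),(626,219),19),('fL',(26,57),(528,54),90),('fR',(265,56),(767,55),90)]:
    px=[(100+a[0]/.9,a[1]/.9),(100+(b[0]-396)/.9,b[1]/.9)]
    q=tri([ray(*x,p,t) for x,t in zip(px,T)])
    print(n,RK(q).round(1),[RK(onz(*x,z,p,t)).round(1) for x,t in zip(px,T)])
E
```

```text
end [124.5   4.1  10.2] [array([124. ,   3.1,  19. ]), array([124.5,   5.2,  19. ])]
junc [-6.6  3.3 17.9] [array([-5.,  3., 19.]), array([-7.4,  3.4, 19. ])]
fL [149.1  88.6  90.4] [array([148.3,  88.7,  90. ]), array([150.1,  88.7,  90. ])]
fR [149.6 -89.2  87.3] [array([149.2, -88.6,  90. ]), array([149.3, -87.8,  90. ])]
```

```bash
cat >>h.py <<'E'
GX,Y0=64,3.8; TIP0=-96; OFF=np.array([GX-TIP0,83.])
def tcp(tx,tz,th):
    c,s=np.cos(th),np.sin(th)
    return W(tx+c*OFF[0]-s*OFF[1],Y0,tz+s*OFF[0]+c*OFF[1])
PATH=[(-96,6,.1),(-96,7,.2),(-96,7,.3),(-96,7,.36),(-96,7,.42)]
OUT=[(27,62,.42),(29,145,.42)]
E
python3 - <<'E'
from h import *
print([env.ik(tcp(*w),ori(w[2])) is not None for w in PATH+OUT])
env.move_l(W(GX,Y0,250)); env.move_l(W(GX,Y0,110),rate=200)
print('stop',env.move_l(W(GX,Y0,86),rate=50,f_stop=6), RK(env.read_state()['tool_pos']))
set_gripper(0); s=env.read_state(); print(s['width'],s['grip_force'],s['time_s'])
if 20<s['width']<28:
    for w in PATH[:2]: env.move_l(tcp(*w),ori(w[2]),rate=60)
    env.hold(.2); s=env.read_state(); print(s['width'],s['grip_force'],s['force'],s['time_s'])
i=viewer.camera('scene'); cv2.imwrite('pics/s1.png',cv2.resize(i[120:300,180:380],None,fx=3,fy=3,interpolation=2))
E
```

```text
[True, True, True, True, True, True, True]
stop False [63.91054328  3.78959506 85.75897074]
23.932380387555057 29.997343719005585 7.4917
23.903067645534012 29.99683052301407 [-0.18384952 -0.02343932 -0.28785511] 8.65
```

View pics/s1.png

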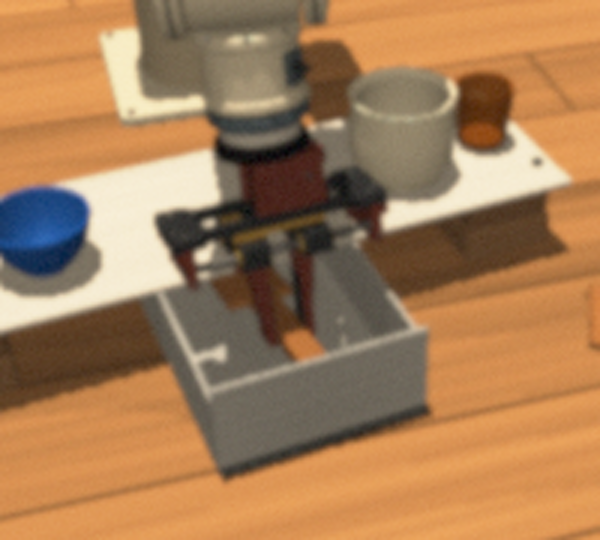

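The handle is held between the fingers (tip of the handle near (300,345) in the crop) and is tilting. The gripper is clear of the pot and bowl. The grip width is steady at 24 mm, so I'll continue to full tilt and check again.

```bash
python3 - <<'E'
from h import *
for w in PATH[2:]: env.move_l(tcp(*w),ori(w[2]),rate=60)
env.hold(.5); s=env.read_state(); print(s['width'],s['grip_force'],s['force'],s['time_s'])
i=viewer.camera('scene'); cv2.imwrite('pics/s2.png',cv2.resize(i[120:300,180:380],None,fx=3,fy=3,interpolation=2))
p=viewer.camera_params('scene'); M=np.linalg.inv(p['pose'])
for th in(.42,.35,.3):   # expected handle-end-centre pixel in crop, if slipped to th about the grip
    g=np.array([-96+160*np.cos(.42),7+160*np.sin(.42)]); q=M@np.r_[W(g[0]+60*np.cos(th)-8*np.sin(th),Y0,g[1]+60*np.sin(th)+8*np.cos(th)),1]
    print(th,3*(p['cx']-p['fx']*q[0]/q[2]-180),3*(p['cy']+p['fy']*q[1]/q[2]-120))
E
```

```text
23.653430621887264 29.996916353702545 [ 0.30705062 -0.39170435 -1.09958928] 10.45
0.42 301.6621416255492 304.7501996589449
0.35 302.81978695696483 309.93326260284846
0.3 303.57674921767455 313.59507130079055
```

View pics/s2.png

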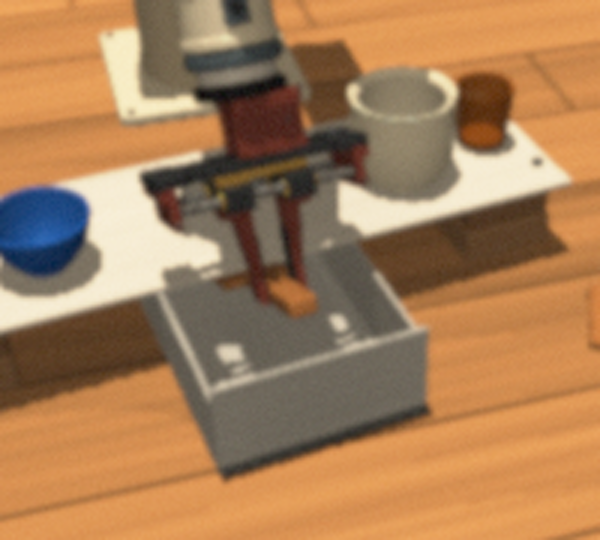

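The handle's end face is at about (302,304), which matches the predicted position for a 0.42 rad tilt, so nothing has slipped. The handle end is at z ≈ 103 mm and the blade is still under the shelf. Next I'll slide it out.

```bash
python3 - <<'E'
from h import *
print(env.move_l(tcp(*OUT[0]),rate=60,f_stop=15)); s=env.read_state(); print(RK(s['tool_pos'])-RK(tcp(*OUT[0])),s['width'],s['force'])
if np.linalg.norm(s['tool_pos']-tcp(*OUT[0]))<3:
    env.move_l(tcp(*OUT[1]),rate=80); env.hold(.5); s=env.read_state(); print(s['width'],s['grip_force'],s['force'],s['time_s'])
i=viewer.camera('scene'); cv2.imwrite('pics/s3.png',cv2.resize(i[60:300,130:390],None,fx=2.5,fy=2.5,interpolation=2))
p=viewer.camera_params('scene'); M=np.linalg.inv(p['pose']); x,z,th=OUT[1]
for n,l,h in(('end',220,8),('tip',0,4)):
    q=M@np.r_[W(x+l*np.cos(th)-h*np.sin(th),Y0,z+l*np.sin(th)+h*np.cos(th)),1]
    print(n,2.5*(p['cx']-p['fx']*q[0]/q[2]-130),2.5*(p['cy']+p['fy']*q[1]/q[2]-60))
E
```

```text
False
[-0.21293207  0.00581484 -0.13585152] 23.836450966345822 [ 0.35384163 -0.22576597 -2.17195766]
24.0442913851735 29.996917247772217 [ 0.18125255  0.06700944 -1.45905595] 14.5833
end 426.80235428321083 359.438664283295
tip 346.8797610149636 323.65393337763516
```

View pics/s3.png

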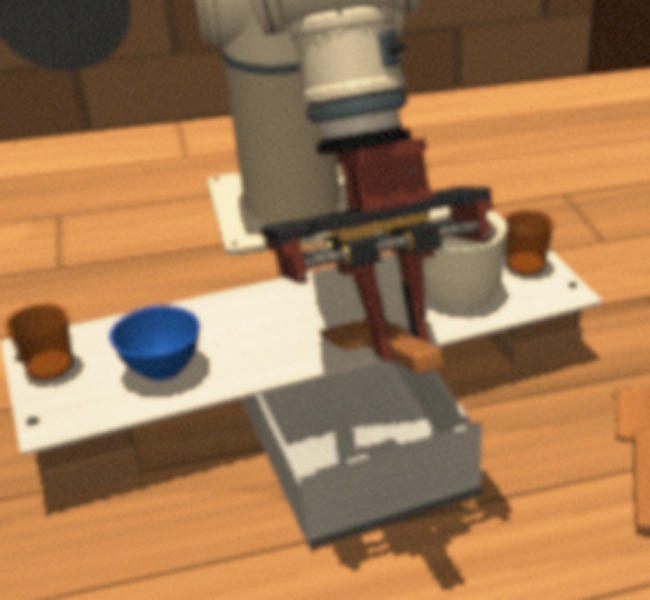

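The spatula hangs free above the bin. Its handle end is at (427,359) and its blade at about (345,328), both where predicted. The pot, bowl and cups haven't moved.

```bash
python3 -c "
from h import *
print(workorder.sign_off())"
```

```text
the job is handed in; nothing more can be done
None
```

The spatula is out of the bin, held still in the gripper with its lowest point about 145 mm above the work surface by calculation. The pot, sugar bowl and cups look unmoved in the images. The job is handed in at about 15 s, but the hand-in returned no verdict.

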